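Start a batch of yoghurt

ROBOT

A 6-joint arm with a two-finger parallel gripper is mounted at the origin on a cart in front of the work surface, level with it; the furniture and walls round the work are solid. World frame = base frame: x ahead of the robot, y to its left, z up, the work surface at z = 0. Lengths are in m, angles in rad, forces in N, time in s.
With the tool pointing down it reaches from about 0.25 to 0.775 m from the base axis. Payload 4 kg.
Tool frame: the origin (TCP) lies on the centre line of the jaws, within the pads' length; the fingertips stand 8 mm ahead of it and the grasp point (between the pads) lies 11 mm behind it; z points along the fingers, y is the line along which they close (so a half turn about z gives the same grasp; the last joint's range is limited). The gripper opens to 94 mm and grips with 3 to 60 N. Pads are 16 mm wide; open, the fingers measure 119 mm over their backs; the gripper's body (75 mm by 177 mm) begins 78 mm behind the grasp point.
Start: joints at [-1.273, 0.087, 1.371, -0, 1.684, -0.103], TCP at [0.215, -0.506, 0.214] pointing down, gripper open.
Joint ranges: [-3.1, 3.1], [-0.76, 2.03], [0.27, 2.55], [-1.08, 4.22], [0.17, 2.65], [-2.57, 2.57]. Speed limits (rad/s): [2.79, 2.79, 3.14, 3.14, 3.14, 3.14].

INTERFACE

Orientations are given as a unit quaternion [w, x, y, z].
In Python, from station import env, cams gives the robot as it stands.
- The arm moves only by the tool apply_moves, never from a script. Its argument "rows" is a list of rows, each an object with "linear": the shift along the tool's x, y, z in mm, a list of three; "rot": the turn, a rotation vector about the tool's x, y, z in rad, a list of three. A call has 1 to 20 rows; each row is the pose to reach, as a shift and turn from the pose commanded when the call began, along the tool's axes at that moment; what a row does not reach only later rows make up. A row lasts 1/8 s, in which the tool goes at most 62.5 mm and 10.7 degrees, less where a joint would pass 70% of its speed; a pose out of reach is approached as far as the arm can. A call with a gripper value outside its range is refused whole. "claw" is the gripper's target within -1 to 1 (shut at 1, half-way at 0, fully open at -1), set as the call begins (left out, the last holds). The fingers move at their own pace and stop on an object; "grip_force" is the grip in N (left out, the last holds). Time passes only in rows, so rows that repeat a pose let the fingers close. It gives the time, the measured TCP pose, the force, the opening and the grip force at its end, in the units of the state.
- env.observe(): the state, without advancing time (a new reading comes with each control period).
- cams.get_image(name): name is "scene" or "top" or "wrist"; returns (picture, depth): 420x560x3 uint8, red, green, blue; 420x560 float32, m along the optical axis (not along the pixel's ray), 0 where there is no reading.
- cams.camera_params(name): a dict with "fx", "fy", "cx", "cy" (pixels), "extrinsics" (4x4, takes a point from camera to world coordinates); the wrist camera has in their place "hand_eye" (4x4, takes a point from camera to tool coordinates, whose origin is the TCP and whose axes are the flange's). Camera axes: x right, y down, z forward; pixel columns grow to the right and rows downward; lengths in m; the calibration is good to about 2 mm. A picture is of the moment at which its call begins: read the wrist's pose just before it. camera_params takes no time and is no camera call.
- env.job_done(): hands the job in; it is judged then, once.
Trained networks look in the newest picture that a camera, given by its name, has taken for a name from the list of things; names that differ only in an ending like _2 or _b are one class to them, and where a whole thing is asked for, a point or a joint stands for the part that bears it (a point fixed in the world has none). Each returns a list of dicts, best first, with "conf" (0 to 1); they miss things now and then, are a little off and sometimes report something else, mostly with a low value. They report only what shows in the picture. A call takes as long as a camera call. They do not tell look-alikes from the thing itself.
- cams.cut_out(target, camera): "mask" (420x560 bool, what is visible of it) and "centre" ([row, column] in pixels, amid what is visible of it).
- cams.pinpoint(target, camera): "centre" ([row, column] in pixels: a listed point, or the origin of a listed thing).
The state is a dict: "clock": time; "q": joint angles; "qvel": joint speeds; "joint_torque": joint torques, N m; "tcp_pos": TCP position; "tool_rot": TCP orientation; "wrist_force": force on the tool from outside, world axes, zero at the start; "moment": the same for the moment, N m; "width": finger opening in m; "finger_force": force on a finger pad.
Only numpy, scipy, OpenCV 4.12 (cv2) and the standard library are available. Lean on these libraries where they do the work, as an engineer would, in place of code of your own. Each camera call takes 0.05 s, during which the arm holds its last target. There are 200 camera calls.

TASK

Start a batch of yoghurt: stand every filled jar in the yoghurt maker, the tall ones in the back row and the short ones in the front row next to the timer, one to a well, then put the clear cover on squarely with its low half over the front row, so that it sits flat on the deck. Only then turn the timer dial, click by click, to 7 hours (one click an hour, the red tick is 0) and leave it resting in that click. Do not disturb the honey jar or the lemon.

Things in the scene. Friction and masses are not known exactly. Their poses are not given: they have to be found in the camera images.
- maker: fixed white yoghurt maker, 286 mm deep (x), 226 wide (y). Origin: on the worktop under the middle of the wells; x from timer to back row, y left, z up. Grey well block 158 x 198 mm, top at z 50; 2 rows (front x -44, back x +44) of 3 wells (y +64, 0, -64), each 58 wide, 22 deep. White deck, z 42, round the block carries the cover. Timer console x -193 to -93, top z 70
- well_front_l (a point): centre of the floor of the left well of the front row; floor 28 mm above the worktop
- well_front_m (a point): centre of the floor of the middle well of the front row; floor 28 mm above the worktop
- well_front_r (a point): centre of the floor of the right well of the front row; floor 28 mm above the worktop
- well_back_l (a point): centre of the floor of the left well of the back row; floor 28 mm above the worktop
- well_back_m (a point): centre of the floor of the middle well of the back row; floor 28 mm above the worktop
- well_back_r (a point): centre of the floor of the right well of the back row; floor 28 mm above the worktop
- timer (a joint): timer dial, vertical axis, rad, grows clockwise seen from above, 0 = 0 hours. A sprung click stop every hour, 0.5236 rad (30 deg) apart, 0 to 10 hours; takes about 0.1 N m either way; let go, it settles into the nearest hour. 11 ticks: red at 0 (front left), long black at 5 and 10; a white line on one end of the bar points
- timer_grip (a point): middle of the dial's black bar grip, on the dial's axis, 94 mm above the worktop (149 mm in front of the maker's origin). The bar is 50 mm long, 15 mm thick and 30 mm high (top at 108 mm), on a disc 56 mm wide. This frame's x runs along the bar and points at the mark shown.
- cover: loose clear stepped cover, open below, 172 (x) by 212 mm (y), walls 3, about 0.28 kg. Origin: centre of its lower rim, z up. Front half (-x) 55 mm high, back half (x > -6) 79 high; clears the well block by 4 mm all round. In place its origin is 42 mm above the maker's origin, axes as the maker's (low half beside the timer)
- cover_handle (a point): middle of the cover's grey bar handle, 14 mm thick (x), 70 mm long (y), 12 mm high, 106 mm above the cover's lower rim and 10 mm behind its centre; 21 mm of air between bar and cover. Lift it with the fingers closing along the cover's x
- cover_front (a point): middle of the upper edge of the cover's low front wall, 86 mm in front of the cover's origin
- tall_a: tall capped yoghurt jar: clear glass with a thick heavy foot, white contents, flat gold cap, 48 mm diameter (cap 49 mm), 82 mm high in all, cap 13 mm high; about 200 g. Origin: centre of its underside, z up. Starts upright on a blue mat 3 mm thick. May be absent (None throughout).
- tall_b: tall capped yoghurt jar: clear glass with a thick heavy foot, white contents, flat gold cap, 48 mm diameter (cap 49 mm), 82 mm high in all, cap 13 mm high; about 200 g. Origin: centre of its underside, z up. Starts upright on a blue mat 3 mm thick. May be absent (None throughout).
- tall_c: tall capped yoghurt jar: clear glass with a thick heavy foot, white contents, flat gold cap, 48 mm diameter (cap 49 mm), 82 mm high in all, cap 13 mm high; about 200 g. Origin: centre of its underside, z up. Starts upright on a blue mat 3 mm thick. May be absent (None throughout).
- short_a: short capped yoghurt jar: clear glass with a thick heavy foot, white contents, flat gold cap, 48 mm diameter (cap 49 mm), 58 mm high in all, cap 13 mm high; about 150 g. Origin: centre of its underside, z up. Starts upright on a blue mat 3 mm thick. May be absent (None throughout).
- short_b: short capped yoghurt jar: clear glass with a thick heavy foot, white contents, flat gold cap, 48 mm diameter (cap 49 mm), 58 mm high in all, cap 13 mm high; about 150 g. Origin: centre of its underside, z up. Starts upright on a blue mat 3 mm thick. May be absent (None throughout).
- short_c: short capped yoghurt jar: clear glass with a thick heavy foot, white contents, flat gold cap, 48 mm diameter (cap 49 mm), 58 mm high in all, cap 13 mm high; about 150 g. Origin: centre of its underside, z up. Starts upright on a blue mat 3 mm thick. May be absent (None throughout).
- honey: bystander: honey jar with a red lid, 62 mm wide, 86 mm high, origin at its underside
- lemon: bystander: lemon, 72 x 57 x 58 mm, origin at its underside
Not all that is in view belongs to the job. Leave any pink, purple or turquoise look-alike of the short_a alone.

How it is judged:
On the way, in this order (a step that is already met when the one before it is completed fails the run):
1. every jar stands in a well of its own row (x of tall_a in the frame of maker between 0.035 and 0.053 m and y of tall_a in the frame of maker between -0.075 and 0.075 m and z of tall_a in the frame of maker between 0.022 and 0.033 m and angle between each of tall_a, tall_b, tall_c, short_a, short_b, short_c's own z axis and vertical below 0.1 rad and linear speed of each of tall_a, tall_b, tall_c, short_a, short_b, short_c below 0.05 m/s and x of tall_b in the frame of maker between 0.035 and 0.053 m and y of tall_b in the frame of maker between -0.075 and 0.075 m and z of tall_b in the frame of maker between 0.022 and 0.033 m and x of tall_c in the frame of maker between 0.035 and 0.053 m and y of tall_c in the frame of maker between -0.075 and 0.075 m and z of tall_c in the frame of maker between 0.022 and 0.033 m and x of short_a in the frame of maker between -0.053 and -0.035 m and y of short_a in the frame of maker between -0.075 and 0.075 m and z of short_a in the frame of maker between 0.022 and 0.033 m and x of short_b in the frame of maker between -0.053 and -0.035 m and y of short_b in the frame of maker between -0.075 and 0.075 m and z of short_b in the frame of maker between 0.022 and 0.033 m and x of short_c in the frame of maker between -0.053 and -0.035 m and y of short_c in the frame of maker between -0.075 and 0.075 m and z of short_c in the frame of maker between 0.022 and 0.033 m and horizontal distance between cover and maker above 0.02 m), for 0.2 s.
2. the cover sits flat on the deck, the right way round (x of tall_a in the frame of maker between 0.035 and 0.053 m and y of tall_a in the frame of maker between -0.075 and 0.075 m and z of tall_a in the frame of maker between 0.022 and 0.033 m and angle between each of tall_a, tall_b, tall_c, short_a, short_b, short_c's own z axis and vertical below 0.1 rad and linear speed of each of tall_a, tall_b, tall_c, short_a, short_b, short_c, cover below 0.05 m/s and x of tall_b in the frame of maker between 0.035 and 0.053 m and y of tall_b in the frame of maker between -0.075 and 0.075 m and z of tall_b in the frame of maker between 0.022 and 0.033 m and x of tall_c in the frame of maker between 0.035 and 0.053 m and y of tall_c in the frame of maker between -0.075 and 0.075 m and z of tall_c in the frame of maker between 0.022 and 0.033 m and x of short_a in the frame of maker between -0.053 and -0.035 m and y of short_a in the frame of maker between -0.075 and 0.075 m and z of short_a in the frame of maker between 0.022 and 0.033 m and x of short_b in the frame of maker between -0.053 and -0.035 m and y of short_b in the frame of maker between -0.075 and 0.075 m and z of short_b in the frame of maker between 0.022 and 0.033 m and x of short_c in the frame of maker between -0.053 and -0.035 m and y of short_c in the frame of maker between -0.075 and 0.075 m and z of short_c in the frame of maker between 0.022 and 0.033 m and x of cover in the frame of maker between -0.008 and 0.008 m and y of cover in the frame of maker between -0.008 and 0.008 m and z of cover in the frame of maker between 0.037 and 0.046 m and x of cover_front in the frame of maker below -0.06 m and angle between cover's own z axis and vertical below 0.04 rad), for 0.3 s.
3. the timer rests in the 7-hour click, let go (x of cover in the frame of maker between -0.008 and 0.008 m and y of cover in the frame of maker between -0.008 and 0.008 m and z of cover in the frame of maker between 0.037 and 0.046 m and x of cover_front in the frame of maker below -0.06 m and angle between cover's own z axis and vertical below 0.04 rad and linear speed of cover below 0.05 m/s and value of joint timer between 3.4652 and 3.8652 rad and velocity of joint timer between -0.2 and 0.2 rad/s and contact force between the fingers and anything else below 0.5 N), for 0.3 s.
At the end, for the whole second after the job is handed in: every jar present stands upright in a well of its row (tall: back, short: front), foot within 9 mm of the row's line and down on the well floor; the cover lies flat on the deck within 8 mm of centred, low half to the front; the timer stands within 0.2 rad of 7 hours (3.665 rad); all at rest (all of step 2 and value of joint timer between 3.4652 and 3.8652 rad and velocity of joint timer between -0.2 and 0.2 rad/s); the robot touches nothing.
It fails at once if the honey jar or the lemon is shifted by more than 4 cm (distance of any of honey, lemon from where it was at the start of the episode above 0.04 m).
It fails at once if the timer is turned on past 4 hours while the cover is still well away from the maker (over 12 cm) (value of joint timer above 2.3 rad and horizontal distance between cover and maker above 0.12 m).
Of tall_a, short_a, tall_b, short_b, tall_c, short_c only 4 to 6 are there at a start; the rules pass over those that are not, and their reading is None.
At some moment in a run one of tall_a, tall_b, tall_c, short_a, short_b, short_c, cover may be knocked a few centimetres aside while the robot is not near it.
It also fails if it takes over 210 s, if anything falls off the work surface, if the arm or the gripper's body presses on something with over 40 N, if the wrist force passes 120 N, or if a joint passes its speed limit or range.

## Working session

There is one attempt and no reset: what is moved stays moved. The work goes in short steps, Python scripts to look and compute and a tool call to move; the robot and the scene stay as the last step left them, time stands still between calls to the robot, and variables do not carry over. Pictures are saved under pics/ and viewed, at most 14 in all, crops included, and the job is handed in when it is done.

Besides the shell and the picture viewer there is one more tool, called after "Request:" as a command line: name --argument value ..., lists and objects as JSON in quotes. apply_moves: Moves the arm, as the interface text tells. Its arguments: {"type":"object","properties":{"rows":{"type":"array","items":{"type":"object","properties":{"linear":{"type":"array","items":{"type":"number"}},"rot":{"type":"array","items":{"type":"number"}}}}},"claw":{"type":"number"},"grip_force":{"type":"number"}},"required":["rows"]}

```bash
mkdir -p pics; ls
python3 - <<'E'
from station import env, cams
import cv2
s=env.observe(); print({k:(v if not hasattr(v,'round') else v) for k,v in s.items()})
for n in ("scene","top"):
    p,d=cams.get_image(n); cv2.imwrite(f"pics/{n}0.png",p[:,:,::-1]); print(n,{k:v for k,v in cams.camera_params(n).items()})
print(cams.camera_params("wrist"))
E
```

```text
pics
{'clock': 0.0, 'q': array([-1.27310392e+00,  8.79258003e-02,  1.37221656e+00, -8.43001005e-06,
        1.68359358e+00, -1.03138103e-01]), 'qvel': array([ 3.97287432e-04, -5.20463091e-04, -6.63332612e-04, -1.98051691e-05,
        9.02900141e-04, -2.10179248e-05]), 'joint_torque': array([-6.92978074e-05, -3.40183568e+01, -3.02425182e+01,  7.18140299e-02,
        3.30118323e-02, -1.50032424e-04]), 'tcp_pos': array([ 0.21442103, -0.50591627,  0.21233924]), 'tool_rot': array([-1.06616930e-03,  9.79983525e-01,  1.99075718e-01, -1.08250924e-04]), 'wrist_force': array([ 0.44516112,  0.14575497, -0.08077965]), 'moment': array([ 0.01403124, -0.01394872, -0.00369643]), 'finger_force': 0.0, 'width': 0.09391990735567067}
scene {'fx': 482.52986044487085, 'fy': 482.52986044487085, 'cx': 286.97235735553926, 'cy': 213.8698382953508, 'extrinsics': array([[-0.99960906, -0.0278893 , -0.00197722,  0.53864386],
       [-0.01162012,  0.47872687, -0.87788698,  1.2010849 ],
       [ 0.0254302 , -0.87752081, -0.4788638 ,  0.72146292],
       [ 0.        ,  0.        ,  0.        ,  1.        ]])}
top {'fx': 516.9662122010768, 'fy': 516.9662122010768, 'cx': 282.4351001176322, 'cy': 213.0672784983302, 'extrinsics': array([[-0.3338761 , -0.84342176,  0.42091149, -0.08318115],
       [-0.94255104,  0.30400129, -0.13849459,  0.2310492 ],
       [-0.01114829, -0.44297059, -0.89646683,  1.40238864],
       [ 0.        ,  0.        ,  0.        ,  1.        ]])}
{'fx': 303.44511965882685, 'fy': 303.44511965882685, 'cx': 275.4726145405292, 'cy': 210.90349225848664, 'hand_eye': array([[ 7.39456100e-04, -9.66767624e-01, -2.55655656e-01,
         7.32052127e-02],
       [ 9.99999533e-01,  8.73899550e-04, -4.12281261e-04,
        -2.54958131e-04],
       [ 6.21997538e-04, -2.55655232e-01,  9.66767819e-01,
        -1.71478045e-01],
       [ 0.00000000e+00,  0.00000000e+00,  0.00000000e+00,
         1.00000000e+00]])}
```

View pics/top0.png

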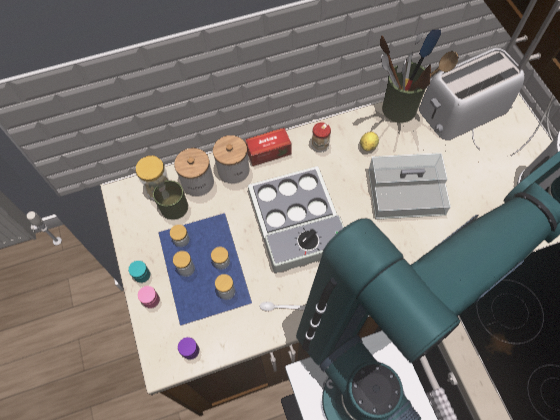

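View pics/scene0.png

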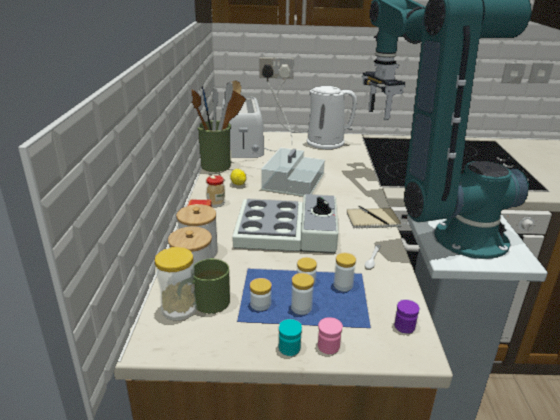

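The top view shows four gold-capped jars on the blue mat at about (178,234), (181,262), (220,257) and (223,284). The look-alikes are turquoise (139,271), pink (148,296) and purple (188,348), all off the mat. The maker is at (295,215), the cover at (410,185), the honey at (321,133) and the lemon at (370,141).

```bash
cat > h.py <<'E'
from station import env, cams
import numpy as np, cv2
from scipy.spatial.transform import Rotation as R
def Rq(q): return R.from_quat([q[1],q[2],q[3],q[0]]).as_matrix()
def ext(cam, s=None):
    P=cams.camera_params(cam)
    if cam!="wrist": return P,P["extrinsics"]
    s=s or env.observe(); T=np.eye(4); T[:3,:3]=Rq(s["tool_rot"]); T[:3,3]=s["tcp_pos"]
    return P,T@P["hand_eye"]
def ray(cam,rc,s=None):
    P,E=ext(cam,s); d=E[:3,:3]@np.array([(rc[1]-P["cx"])/P["fx"],(rc[0]-P["cy"])/P["fy"],1.]); return E[:3,3],d
def onplane(cam,rc,z,s=None):
    o,d=ray(cam,rc,s); return o+d*(z-o[2])/d[2]
def pt(cam,rc,depth,s=None):
    o,d=ray(cam,rc,s); return o+d*depth
def cloud(cam,depth,s=None):
    P,E=ext(cam,s); v,u=np.mgrid[:420,:560]
    c=np.stack([(u-P["cx"])/P["fx"]*depth,(v-P["cy"])/P["fy"]*depth,depth],-1)
    return c@E[:3,:3].T+E[:3,3]
def proj(cam,p,s=None):
    P,E=ext(cam,s); c=np.linalg.inv(E)@np.append(p,1); return (P["fy"]*c[1]/c[2]+P["cy"],P["fx"]*c[0]/c[2]+P["cx"])
E
python3 - <<'E'
from h import *
np.set_printoptions(precision=3,suppress=True)
for cam in ("top","scene"):
    p,d=cams.get_image(cam); C=cloud(cam,d)
    for t,z in (("tall_a",.003),("short_a",.003),("timer_grip",.094),("cover",0),("cover_handle",.106),("cover_front",.055),("honey",0),("lemon",0),("maker",0)):
        for r in cams.pinpoint(t,cam):
            if r["conf"]>.3: print(cam,t,np.round(r["conf"],2),np.round(r["centre"]),onplane(cam,r["centre"],z))
    if cam=="top":
        hsv=cv2.cvtColor(p,cv2.COLOR_RGB2HSV)
        for w in ("tall_a","short_a"):
            for r in cams.cut_out(w,"top"):
                m=r["mask"]&(C[...,2]>.03); q=C[m]; zt=np.percentile(q[:,2],97) if len(q) else 0
                g=q[abs(q[:,2]-zt)<.006]; print(w,round(r["conf"],2),np.round(r["centre"]),zt,(g.min(0)+g.max(0))/2,len(g))
        # cover & maker footprint from cloud
        for nm in ("cover","maker"):
            r=cams.cut_out(nm,"top")[0]; q=C[r["mask"]]; 
            rect=cv2.minAreaRect(q[(q[:,2]>.035)&(q[:,2]<.12)][:,:2].astype(np.float32)); print(nm,rect,np.percentile(q[:,2],[2,25,50,75,98]))
E
```

```text
top tall_a 0.8 [292. 227.] [0.394 0.244 0.003]
top tall_a 0.65 [145. 368.] [ 0.712 -0.328  0.003]
top tall_a 0.58 [267. 187.] [0.503 0.332 0.003]
top short_a 0.91 [350. 192.] [0.27  0.379 0.003]
top short_a 0.83 [243. 179.] [0.585 0.335 0.003]
top short_a 0.74 [300. 151.] [0.444 0.451 0.003]
top short_a 0.6 [273. 144.] [0.528 0.451 0.003]
top timer_grip 0.54 [235. 309.] [ 0.443 -0.017  0.094]
top cover 0.86 [193. 406.] [ 0.51  -0.367  0.   ]
top cover_handle 0.87 [169. 410.] [ 0.534 -0.367  0.106]
top cover_front 0.91 [207. 415.] [ 0.437 -0.346  0.055]
top honey 0.7 [146. 323.] [ 0.758 -0.189 -0.   ]
top lemon 0.6 [144. 367.] [ 0.715 -0.326  0.   ]
top maker 0.97 [208. 290.] [ 0.583 -0.013 -0.   ]
tall_a 0.88 [262. 182.] 0.09034102807876296 [0.494 0.335 0.089] 139
tall_a 0.67 [220. 297.] 0.0832933521177274 [ 0.44  -0.01   0.083] 188
tall_a 0.66 [186. 408.] 0.10307127059504695 [ 0.524 -0.366  0.103] 46
tall_a 0.61 [289. 224.] 0.09092368372644534 [0.392 0.246 0.089] 130
short_a 0.92 [349. 189.] 0.06491499904795742 [0.269 0.383 0.063] 122
short_a 0.88 [260. 221.] 0.06693217837330573 [0.
[... 706 characters left out ...]
0.23  0.003]
scene short_a 0.67 [305. 257.] [0.599 0.326 0.003]
scene short_a 0.64 [349. 287.] [0.528 0.463 0.003]
scene short_a 0.56 [344. 330.] [0.438 0.445 0.003]
scene timer_grip 0.54 [206. 320.] [ 0.445 -0.002  0.094]
scene cover 0.73 [171. 318.] [ 0.423 -0.463  0.   ]
scene cover 0.69 [179. 298.] [ 0.501 -0.384  0.   ]
scene cover_handle 0.87 [156. 294.] [ 0.517 -0.34   0.106]
scene cover_front 0.82 [171. 317.] [ 0.435 -0.335  0.055]
scene honey 0.88 [201. 214.] [ 0.773 -0.196  0.   ]
scene lemon 0.72 [185. 238.] [ 0.709 -0.319  0.   ]
scene lemon 0.57 [207. 257.] [ 0.632 -0.16   0.   ]
scene lemon 0.48 [238. 284.] [0.542 0.02  0.   ]
scene maker 0.66 [230. 273.] [ 0.577 -0.017  0.   ]
```

```bash
cat >> h.py <<'E'
def go(x,y,z,psi):
    """shift/turn (tool axes, mm/rad) from the measured pose to a down-pointing pose, psi=tool-x yaw in deg"""
    s=env.observe(); M=Rq(s["tool_rot"]); p=np.deg2rad(psi)
    D=np.array([[np.cos(p),np.sin(p),0],[np.sin(p),-np.cos(p),0],[0,0,-1]])
    l=M.T@(np.array([x,y,z])-s["tcp_pos"])*1000; r=R.from_matrix(M.T@D).as_rotvec()
    print("t",round(s["clock"],2),"lin",np.round(l,1),"rot",np.round(r,3),"rows>=",int(max(np.linalg.norm(l)/62.5,np.linalg.norm(r)/.1867))+1)
def yaw(): 
    M=Rq(env.observe()["tool_rot"]); return np.rad2deg(np.arctan2(M[1,0],M[0,0]))
E
python3 -c "
from h import *
go(.50,.02,.30,87.4)"
```

```text
t 1.3 lin [ 468.2 -373.4  -86.5] rot [ 0.     0.    -1.125] rows>= 10
```

Request:
apply_moves --rows '[{"linear": [468,-373,-86],"rot": [0,0,-1.125]},{"linear": [468,-373,-86],"rot": [0,0,-1.125]},{"linear": [468,-373,-86],"rot": [0,0,-1.125]},{"linear": [468,-373,-86],"rot": [0,0,-1.125]},{"linear": [468,-373,-86],"rot": [0,0,-1.125]},{"linear": [468,-373,-86],"rot": [0,0,-1.125]},{"linear": [468,-373,-86],"rot": [0,0,-1.125]},{"linear": [468,-373,-86],"rot": [0,0,-1.125]},{"linear": [468,-373,-86],"rot": [0,0,-1.125]},{"linear": [468,-373,-86],"rot": [0,0,-1.125]},{"linear": [468,-373,-86],"rot": [0,0,-1.125]},{"linear": [468,-373,-86],"rot": [0,0,-1.125]},{"linear": [468,-373,-86],"rot": [0,0,-1.125]}]' --claw -0.5

```text
clock: 2.92
tcp_pos: [0.4995, 0.0185, 0.2994]
tool_rot: [0.0, 0.723, 0.69, -0.0]
wrist_force: [-0.4, -0.4, 0.2]
width: 0.0706
finger_force: 0.0
```

```bash
cat > look.py <<'E'
from h import *
np.set_printoptions(precision=4,suppress=True)
s=env.observe(); print(s["clock"],s["tcp_pos"],yaw(),s["width"])
p,d=cams.get_image("wrist"); cv2.imwrite("pics/w1.png",p[:,:,::-1]); np.save("w1.npy",d)
C=cloud("wrist",d,s)
for t,z in (("well_front_l",.028),("well_front_m",.028),("well_front_r",.028),("well_back_l",.028),("well_back_m",.028),("well_back_r",.028),("timer_grip",.094)):
    for r in cams.pinpoint(t,"wrist")[:1]:
        print(t,np.round(r["conf"],2),np.round(r["centre"]),onplane("wrist",r["centre"],z,s))
for t in ("maker",):
    for r in cams.cut_out(t,"wrist")[:1]:
        q=C[r["mask"]]; rect=cv2.minAreaRect(q[(q[:,2]>.035)&(q[:,2]<.12)][:,:2].astype(np.float32)); print(rect,np.percentile(q[:,2],[2,25,50,75,98]))
for w,zz in (("tall_a",.085),("short_a",.061)):
    for r in cams.cut_out(w,"wrist"):
        m=r["mask"]; q=C[m]; q=q[q[:,2]>.03]
        if len(q)<20: continue
        zt=np.percentile(q[:,2],95); g=q[abs(q[:,2]-zt)<.006]; print(w,round(r["conf"],2),np.round(r["centre"]),zt,(g.min(0)+g.max(0))/2,np.ptp(g,0))
E
python3 look.py
```

```text
2.925 [0.4995 0.0185 0.2994] 87.31619627732933 0.07058558309162549
well_front_l 0.7 [205. 306.] [ 0.5433 -0.0167  0.028 ]
well_front_m 0.7 [205. 306.] [ 0.5433 -0.0167  0.028 ]
well_front_r 0.7 [205. 306.] [ 0.5433 -0.0167  0.028 ]
well_back_l 0.83 [162. 365.] [0.6289 0.0422 0.028 ]
well_back_m 0.83 [162. 365.] [0.6289 0.0422 0.028 ]
well_back_r 0.83 [162. 365.] [0.6289 0.0422 0.028 ]
timer_grip 0.58 [217. 227.] [ 0.434  -0.0119  0.094 ]
((0.5341288447380066, -0.01598208397626877), (0.2238413691520691, 0.2853694558143616), 87.44657897949219) [0.0269 0.0407 0.0499 0.0708 0.0991]
tall_a 0.68 [ 12. 186.] 0.08627140278186315 [0.3932 0.23   0.0839] [0.0453 0.0188 0.0072]
short_a 0.91 [ 17. 257.] 0.0626788245853224 [0.4834 0.2264 0.0603] [0.047  0.035  0.0072]
short_a 0.29 [368. 308.] 0.0793337859770974 [ 0.5765 -0.2802  0.077 ] [0.0978 0.0375 0.0072]
```

View pics/w1.png

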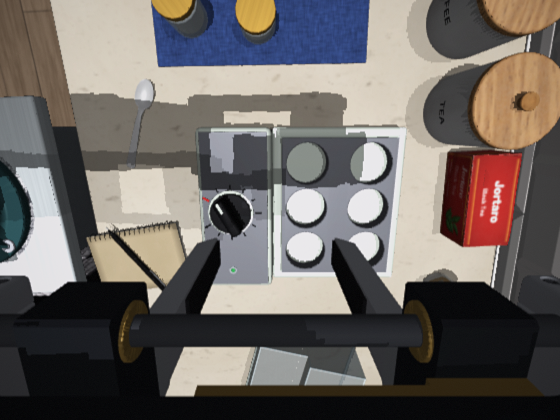

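The wrist view shows the wells at (305–371,160–250), the dial at (231,215) with the red tick at (206,199), and two jars at the top edge. The maker pose from the top and wrist cameras agrees to within 3 mm. Next is a closer look over the jars.

```bash
python3 -c "
from h import *
go(.49,.21,.25,87.45)"
```

```text
t 3.48 lin [189.8 -18.5  49.5] rot [ 0.     0.    -0.001] rows>= 4
```

Request:
apply_moves --rows '[{"linear": [190,-18,49],"rot": [0,0,0]},{"linear": [190,-18,49],"rot": [0,0,0]},{"linear": [190,-18,49],"rot": [0,0,0]},{"linear": [190,-18,49],"rot": [0,0,0]},{"linear": [190,-18,49],"rot": [0,0,0]},{"linear": [190,-18,49],"rot": [0,0,0]}]'

```text
clock: 4.22
tcp_pos: [0.4911, 0.209, 0.2512]
tool_rot: [0.001, 0.723, 0.69, 0.0]
wrist_force: [0.1, 0.4, -0.7]
width: 0.0706
finger_force: 0.0
```

```bash
cat > jars.py <<'E'
from h import *
np.set_printoptions(precision=4,suppress=True)
s=env.observe(); print(s["clock"],s["tcp_pos"],yaw())
p,d=cams.get_image("wrist"); cv2.imwrite("pics/w2.png",p[:,:,::-1]); C=cloud("wrist",d,s)
hsv=cv2.cvtColor(p,cv2.COLOR_RGB2HSV)
for zt in (.085,.061):
    m=((hsv[...,0]>12)&(hsv[...,0]<32)&(hsv[...,1]>120)&(hsv[...,2]>70)&(abs(C[...,2]-zt)<.006)).astype(np.uint8)
    n,l,st,ce=cv2.connectedComponentsWithStats(m)
    for i in range(1,n):
        if st[i,4]>150:
            q=C[l==i]; (c,r)=cv2.minEnclosingCircle(q[:,:2].astype(np.float32)); print(zt,st[i,4],np.round(ce[i]),"circ",np.array(c),round(r,4),"bbox",((q.min(0)+q.max(0))/2)[:2],"z",np.median(q[:,2]))
E
python3 jars.py
```

```text
4.225 [0.4911 0.209  0.2512] 87.31974722768136
0.085 1795 [276.  79.] circ [0.4966 0.334 ] 0.0242 bbox [0.4962 0.3339] z 0.08511299190017968
0.085 1456 [187. 170.] circ [0.3934 0.2452] 0.0242 bbox [0.3934 0.2449] z 0.08515927655701439
0.061 1553 [360.  88.] circ [0.5902 0.325 ] 0.0244 bbox [0.5902 0.3248] z 0.060993007824722556
0.061 1241 [269. 174.] circ [0.4841 0.2334] 0.0241 bbox [0.4842 0.2335] z 0.0610526615642592
```

View pics/w2.png

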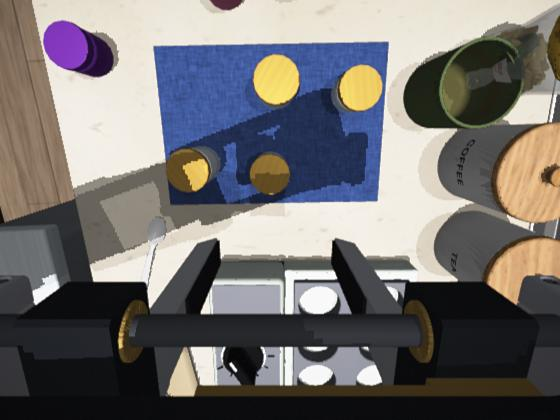

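The four gold caps are at pixels (276,79) and (187,170), both tall, and (360,88) and (269,174), both short. Their heights (85 and 61 mm) and radii fit the description. The look-alikes are purple and pink and lie off the mat. Fetching the first tall jar.

```bash
python3 -c "
from h import *
go(.4966,.334,.15,87.45);go(.4966,.334,.047,87.45)"
```

```text
t 4.28 lin [125.3  -0.6 101.3] rot [ 0.001  0.    -0.003] rows>= 3
t 4.28 lin [125.3  -0.8 204.3] rot [ 0.001  0.    -0.003] rows>= 4
```

Request:
apply_moves --rows '[{"linear": [125,-0.6,80],"rot": [0,0,0]},{"linear": [125,-0.6,100],"rot": [0,0,0]},{"linear": [125,-0.6,100],"rot": [0,0,0]},{"linear": [125,-0.6,100],"rot": [0,0,0]},{"linear": [125,-0.6,140],"rot": [0,0,0]},{"linear": [125,-0.6,180],"rot": [0,0,0]},{"linear": [125,-0.6,204],"rot": [0,0,0]},{"linear": [125,-0.6,204],"rot": [0,0,0]},{"linear": [125,-0.6,204],"rot": [0,0,0]}]'

```text
clock: 5.4
tcp_pos: [0.4975, 0.3347, 0.0492]
tool_rot: [0.001, 0.723, 0.69, 0.002]
wrist_force: [-0.1, 0.3, -0.0]
width: 0.0707
finger_force: 0.0
```

Request:
apply_moves --rows '[{"linear": [0,0,0],"rot": [0,0,0]},{"linear": [0,0,0],"rot": [0,0,0]},{"linear": [0,0,0],"rot": [0,0,0]},{"linear": [0,0,0],"rot": [0,0,0]}]' --claw 1 --grip_force 20

```text
clock: 5.9
tcp_pos: [0.4964, 0.3354, 0.0475]
tool_rot: [0.001, 0.723, 0.691, 0.001]
wrist_force: [1.2, -0.1, 3.6]
width: 0.0485
finger_force: 20.0
```

```bash
python3 -c "
from h import *
s=env.observe();print(s['tcp_pos'],s['width'],s['finger_force'],yaw())
go(.6251,-.0839,.19,87.45)"
```

```text
[0.4963519  0.33541154 0.04749918] 0.04851294301776917 19.99081715941429 87.43067674385493
t 5.9 lin [-413.   147.7 -142.5] rot [ 0.002 -0.001 -0.   ] rows>= 8
```

Request:
apply_moves --rows '[{"linear": [0,0,-40],"rot": [0,0,0]},{"linear": [0,0,-90],"rot": [0,0,0]},{"linear": [-20,5,-130],"rot": [0,0,0]},{"linear": [-60,20,-142],"rot": [0,0,0]},{"linear": [-115,40,-142],"rot": [0,0,0]},{"linear": [-170,60,-142],"rot": [0,0,0]},{"linear": [-225,80,-142],"rot": [0,0,0]},{"linear": [-280,100,-142],"rot": [0,0,0]},{"linear": [-335,120,-142],"rot": [0,0,0]},{"linear": [-385,138,-142],"rot": [0,0,0]},{"linear": [-413,148,-142],"rot": [0,0,0]},{"linear": [-413,148,-142],"rot": [0,0,0]},{"linear": [-413,148,-142],"rot": [0,0,0]},{"linear": [-413,148,-142],"rot": [0,0,0]}]'

```text
clock: 7.65
tcp_pos: [0.6245, -0.0825, 0.1883]
tool_rot: [-0.0, 0.722, 0.692, -0.0]
wrist_force: [-0.0, -0.5, -1.7]
width: 0.049
finger_force: 20.0
```

```bash
python3 -c "
from h import *
s=env.observe();print(s['tcp_pos'],s['width'],s['finger_force'],yaw(),s['wrist_force'])
go(.6251,-.0839,.0725,87.45)"
```

```text
[ 0.62450364 -0.08254572  0.18834876] 0.04901017154099397 19.98276449739933 87.53186692115354 [-0.01043015 -0.46755039 -1.73687181]
t 7.65 lin [ -1.4   0.7 115.8] rot [-0.001 -0.     0.001] rows>= 2
```

Request:
apply_moves --rows '[{"linear": [-1.4,0.7,35],"rot": [0,0,0]},{"linear": [-1.4,0.7,65],"rot": [0,0,0]},{"linear": [-1.4,0.7,90],"rot": [0,0,0]},{"linear": [-1.4,0.7,105],"rot": [0,0,0]},{"linear": [-1.4,0.7,113],"rot": [0,0,0]},{"linear": [-1.4,0.7,114],"rot": [0,0,0]},{"linear": [-1.4,0.7,115],"rot": [0,0,0]}]'

```text
clock: 8.52
tcp_pos: [0.6263, -0.0857, 0.0748]
tool_rot: [0.001, 0.723, 0.691, 0.001]
wrist_force: [-0.1, -0.4, -1.7]
width: 0.0488
finger_force: 20.0
```

Run:
```python
from h import *
np.set_printoptions(precision=4,suppress=True)
s=env.observe();print(s['tcp_pos'],s['width'],yaw(),s['wrist_force'])
p,d=cams.get_image("wrist"); cv2.imwrite("pics/w3.png",p[:,:,::-1])
```

```text
[ 0.6263 -0.0857  0.0748] 0.04879051629726652 87.42553479738571 [-0.1236 -0.429  -1.691 ]
```

View pics/w3.png

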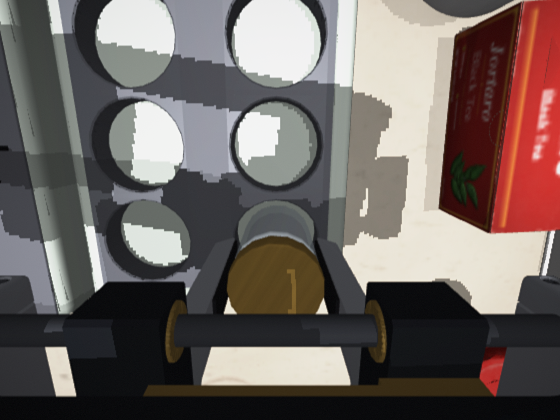

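The jar is within the back-right well (around 275,235), about 2 mm above the floor. I'll lower it a little and release.

Request:
apply_moves --rows '[{"linear": [1,-0.5,2],"rot": [0,0,0]},{"linear": [1,-0.5,2.5],"rot": [0,0,0]}]'

```text
clock: 8.82
tcp_pos: [0.6257, -0.0848, 0.0725]
tool_rot: [0.001, 0.723, 0.691, 0.001]
wrist_force: [-0.0, 0.4, 4.8]
width: 0.0485
finger_force: 20.0
```

Request:
apply_moves --rows '[{"linear": [0,0,0],"rot": [0,0,0]},{"linear": [0,0,0],"rot": [0,0,0]},{"linear": [0,0,0],"rot": [0,0,0]},{"linear": [0,0,-40],"rot": [0,0,0]},{"linear": [0,0,-90],"rot": [0,0,0]},{"linear": [0,0,-110],"rot": [0,0,0]},{"linear": [0,0,-110],"rot": [0,0,0]}]' --claw -0.4

```text
clock: 9.7
tcp_pos: [0.6262, -0.0848, 0.1835]
tool_rot: [0.002, 0.723, 0.691, 0.001]
wrist_force: [-0.1, -0.8, 0.7]
width: 0.0657
finger_force: 0.0
```

```bash
python3 -c "
from h import *
s=env.observe();print(s['tcp_pos'],s['width'],yaw())
go(.3934,.245,.15,87.45);go(.3934,.245,.047,87.45)"
```

```text
[ 0.62620593 -0.08476252  0.18354325] 0.06571210272487933 87.42267276517671
t 9.7 lin [ 319.  -247.6   32. ] rot [ 0.005  0.001 -0.   ] rows>= 7
t 9.7 lin [ 319.1 -248.1  135. ] rot [ 0.005  0.001 -0.   ] rows>= 7
```

Request:
apply_moves --rows '[{"linear": [45,-35,5],"rot": [0.005,0,0]},{"linear": [90,-70,5],"rot": [0.005,0,0]},{"linear": [135,-105,5],"rot": [0.005,0,0]},{"linear": [180,-140,5],"rot": [0.005,0,0]},{"linear": [225,-175,10],"rot": [0.005,0,0]},{"linear": [270,-210,20],"rot": [0.005,0,0]},{"linear": [305,-238,32],"rot": [0.005,0,0]},{"linear": [319,-248,32],"rot": [0.005,0,0]},{"linear": [319,-248,32],"rot": [0.005,0,0]},{"linear": [319,-248,32],"rot": [0.005,0,0]}]'

```text
clock: 10.95
tcp_pos: [0.3926, 0.2444, 0.149]
tool_rot: [-0.001, 0.723, 0.691, -0.002]
wrist_force: [-0.9, 0.0, 0.6]
width: 0.0659
finger_force: 0.0
```

```bash
python3 jars.py; python3 -c "
from h import *
go(.3934,.245,.047,87.45)"
```

```text
10.95 [0.3926 0.2444 0.149 ] 87.34679003823545
0.085 2619 [277. 222.] circ [0.3928 0.2455] 0.0243 bbox [0.393  0.2455] z 0.0851025906157821
0.061 2980 [515. 111.] circ [0.5902 0.3248] 0.025 bbox [0.5899 0.3249] z 0.060927133677217
0.061 2165 [379. 223.] circ [0.4841 0.2337] 0.0243 bbox [0.4839 0.2341] z 0.061030001621476704
t 11.0 lin [  0.7   1.1 102.1] rot [-0.004  0.    -0.002] rows>= 2
```

Request:
apply_moves --rows '[{"linear": [0.7,1,45],"rot": [0,0,0]},{"linear": [0.7,1,85],"rot": [0,0,0]},{"linear": [0.7,1,102],"rot": [0,0,0]},{"linear": [0.7,1,102],"rot": [0,0,0]},{"linear": [0.7,1,102],"rot": [0,0,0]}]'

```text
clock: 11.62
tcp_pos: [0.3937, 0.2463, 0.0487]
tool_rot: [-0.001, 0.723, 0.691, -0.0]
wrist_force: [0.2, -0.9, 0.5]
width: 0.0658
finger_force: 0.0
```

Request:
apply_moves --rows '[{"linear": [0,0,0],"rot": [0,0,0]},{"linear": [0,0,0],"rot": [0,0,0]},{"linear": [0,0,0],"rot": [0,0,0]},{"linear": [0,0,0],"rot": [0,0,0]}]' --claw 1 --grip_force 25

```text
clock: 12.12
tcp_pos: [0.393, 0.2463, 0.048]
tool_rot: [-0.001, 0.723, 0.691, -0.001]
wrist_force: [1.4, 0.7, 3.9]
width: 0.0487
finger_force: 25.0
```

```bash
python3 -c "
from h import *
s=env.observe();print(s['tcp_pos'],s['width'],s['finger_force'],yaw())
go(.6308,.044,.18,87.45)"
```

```text
[0.39304324 0.24634509 0.04801463] 0.048669453133857364 24.993844628334045 87.42670228732682
t 12.12 lin [-191.3  246.2 -132.8] rot [-0.003 -0.001 -0.   ] rows>= 6
```

Request:
apply_moves --rows '[{"linear": [0,0,-45],"rot": [0,0,0]},{"linear": [-5,5,-95],"rot": [0,0,0]},{"linear": [-25,30,-130],"rot": [0,0,0]},{"linear": [-60,75,-132],"rot": [0,0,0]},{"linear": [-93,120,-132],"rot": [0,0,0]},{"linear": [-126,162,-132],"rot": [0,0,0]},{"linear": [-158,204,-132],"rot": [0,0,0]},{"linear": [-182,236,-132],"rot": [0,0,0]},{"linear": [-191,246,-132],"rot": [0,0,0]},{"linear": [-191,246,-132],"rot": [0,0,0]},{"linear": [-191,246,-132],"rot": [0,0,0]}]'

```text
clock: 13.5
tcp_pos: [0.6289, 0.0453, 0.1776]
tool_rot: [-0.002, 0.722, 0.691, -0.002]
wrist_force: [-0.5, -0.5, -0.8]
width: 0.0486
finger_force: 25.0
```

```bash
python3 -c "
from h import *
s=env.observe();print(s['tcp_pos'],s['width'],s['finger_force'],yaw())
go(.6308,.044,.073,87.45)"
```

```text
[0.62891577 0.04528118 0.17764996] 0.0485750799168182 24.985688030719757 87.49727396675088
t 13.5 lin [ -1.3   2.6 104.6] rot [-0.006 -0.001  0.001] rows>= 2
```

Request:
apply_moves --rows '[{"linear": [-1.3,2,35],"rot": [-0.005,0,0]},{"linear": [-1.3,2,65],"rot": [-0.005,0,0]},{"linear": [-1.3,2,88],"rot": [-0.005,0,0]},{"linear": [-1.3,2,98],"rot": [-0.005,0,0]},{"linear": [-1.3,2,103],"rot": [-0.005,0,0]},{"linear": [-1.3,2,105],"rot": [-0.005,0,0]},{"linear": [-1.3,2,105.5],"rot": [-0.005,0,0]}]'

```text
clock: 14.38
tcp_pos: [0.6319, 0.0428, 0.0733]
tool_rot: [0.001, 0.723, 0.691, 0.001]
wrist_force: [0.3, 0.5, -1.7]
width: 0.0487
finger_force: 25.0
```

Request:
apply_moves --rows '[{"linear": [0,0,0],"rot": [0,0,0]},{"linear": [0,0,0],"rot": [0,0,0]},{"linear": [0,0,0],"rot": [0,0,0]},{"linear": [0,0,-40],"rot": [0,0,0]},{"linear": [0,0,-90],"rot": [0,0,0]},{"linear": [0,0,-100],"rot": [0,0,0]},{"linear": [0,0,-100],"rot": [0,0,0]}]' --claw -0.4

```text
clock: 15.25
tcp_pos: [0.6317, 0.0427, 0.173]
tool_rot: [0.001, 0.723, 0.691, 0.001]
wrist_force: [0.1, -0.4, -0.0]
width: 0.0659
finger_force: 0.0
```

```bash
python3 -c "
from h import *
s=env.observe();print(s['tcp_pos'],s['width'],yaw())
go(.4841,.2337,.14,87.45)"
```

```text
[0.63173884 0.04268293 0.17296433] 0.0659119829893402 87.41895915917192
t 15.25 lin [ 184.2 -156.2   32.7] rot [ 0.002  0.    -0.001] rows>= 4
```

Request:
apply_moves --rows '[{"linear": [40,-34,0],"rot": [0,0,0]},{"linear": [80,-68,0],"rot": [0,0,0]},{"linear": [120,-102,10],"rot": [0,0,0]},{"linear": [160,-136,20],"rot": [0,0,0]},{"linear": [180,-152,32],"rot": [0,0,0]},{"linear": [184,-156,32],"rot": [0,0,0]},{"linear": [184,-156,32],"rot": [0,0,0]},{"linear": [184,-156,32],"rot": [0,0,0]}]'

```text
clock: 16.25
tcp_pos: [0.4847, 0.2326, 0.1403]
tool_rot: [0.0, 0.723, 0.69, 0.0]
wrist_force: [0.2, -0.3, 0.4]
width: 0.0658
finger_force: 0.0
```

```bash
python3 jars.py; python3 -c "
from h import *
go(.4841,.2337,.041,87.45)"
```

```text
16.25 [0.4847 0.2326 0.1403] 87.33290834768813
0.061 3167 [406. 100.] circ [0.5901 0.3249] 0.0243 bbox [0.59   0.3251] z 0.06098398766401114
0.061 2333 [276. 217.] circ [0.4842 0.2336] 0.0243 bbox [0.4842 0.2336] z 0.06104692010171103
t 16.3 lin [ 1.  -0.8 99.4] rot [ 0.001  0.    -0.002] rows>= 2
```

Request:
apply_moves --rows '[{"linear": [1,-0.8,45],"rot": [0,0,0]},{"linear": [1,-0.8,80],"rot": [0,0,0]},{"linear": [1,-0.8,99],"rot": [0,0,0]},{"linear": [1,-0.8,99],"rot": [0,0,0]},{"linear": [1,-0.8,99],"rot": [0,0,0]}]'

```text
clock: 16.92
tcp_pos: [0.4843, 0.2344, 0.0425]
tool_rot: [0.001, 0.723, 0.691, 0.001]
wrist_force: [0.4, 1.3, -0.1]
width: 0.0659
finger_force: 0.0
```

Request:
apply_moves --rows '[{"linear": [0,0,0],"rot": [0,0,0]},{"linear": [0,0,0],"rot": [0,0,0]},{"linear": [0,0,0],"rot": [0,0,0]},{"linear": [0,0,0],"rot": [0,0,0]}]' --claw 1 --grip_force 25

```text
clock: 17.42
tcp_pos: [0.484, 0.2348, 0.0424]
tool_rot: [0.001, 0.723, 0.691, 0.001]
wrist_force: [1.1, -0.4, 4.2]
width: 0.0484
finger_force: 25.0
```

```bash
python3 -c "
from h import *
s=env.observe();print(s['tcp_pos'],s['width'],s['finger_force'],yaw())
go(.5429,.0479,.14,87.45);go(.5372,-.080,.19,87.45)"
```

```text
[0.48402579 0.23482784 0.04237259] 0.04843527194389717 25.000712871551514 87.42490895787084
t 17.43 lin [-184.    67.5  -97.6] rot [ 0.003 -0.001 -0.   ] rows>= 4
t 17.43 lin [-312.    67.6 -147.7] rot [ 0.003 -0.001 -0.   ] rows>= 6
```

Request:
apply_moves --rows '[{"linear": [0,0,-45],"rot": [0,0,0]},{"linear": [-10,0,-95],"rot": [0,0,0]},{"linear": [-35,8,-135],"rot": [0,0,0]},{"linear": [-80,18,-147],"rot": [0,0,0]},{"linear": [-130,28,-147],"rot": [0,0,0]},{"linear": [-180,40,-147],"rot": [0,0,0]},{"linear": [-230,50,-147],"rot": [0,0,0]},{"linear": [-275,60,-147],"rot": [0,0,0]},{"linear": [-302,66,-147],"rot": [0,0,0]},{"linear": [-312,67.5,-147],"rot": [0,0,0]},{"linear": [-312,67.5,-147],"rot": [0,0,0]},{"linear": [-312,67.5,-147],"rot": [0,0,0]}]'

```text
clock: 18.92
tcp_pos: [0.5362, -0.0789, 0.1881]
tool_rot: [-0.0, 0.722, 0.692, 0.0]
wrist_force: [0.2, 0.7, -0.9]
width: 0.0483
finger_force: 25.0
```

```bash
python3 -c "
from h import *
s=env.observe();print(s['tcp_pos'],s['width'],s['finger_force'],yaw())
go(.5372,-.080,.0674,87.45)"
```

```text
[ 0.53622139 -0.07885993  0.18805851] 0.0483311152054125 24.999853670597076 87.50450731933671
t 18.93 lin [ -1.2   1.1 120.7] rot [-0.    -0.001  0.001] rows>= 2
```

Request:
apply_moves --rows '[{"linear": [-1,1,40],"rot": [0,0,0]},{"linear": [-1,1,75],"rot": [0,0,0]},{"linear": [-1,1,102],"rot": [0,0,0]},{"linear": [-1,1,113],"rot": [0,0,0]},{"linear": [-1,1,119],"rot": [0,0,0]},{"linear": [-1,1,121.5],"rot": [0,0,0]},{"linear": [-1,1,121.5],"rot": [0,0,0]}]'

```text
clock: 19.8
tcp_pos: [0.5381, -0.0813, 0.0678]
tool_rot: [0.001, 0.723, 0.691, 0.0]
wrist_force: [0.3, 0.2, -1.0]
width: 0.0488
finger_force: 25.0
```

Request:
apply_moves --rows '[{"linear": [0,0,0],"rot": [0,0,0]},{"linear": [0,0,0],"rot": [0,0,0]},{"linear": [0,0,0],"rot": [0,0,0]},{"linear": [0,0,-40],"rot": [0,0,0]},{"linear": [0,0,-90],"rot": [0,0,0]},{"linear": [0,0,-115],"rot": [0,0,0]},{"linear": [0,0,-115],"rot": [0,0,0]}]' --claw -0.4

```text
clock: 20.68
tcp_pos: [0.5389, -0.0816, 0.1846]
tool_rot: [0.003, 0.723, 0.691, 0.002]
wrist_force: [0.1, 0.2, -0.3]
width: 0.0662
finger_force: 0.0
```

```bash
python3 -c "
from h import *
s=env.observe();print(s['tcp_pos'],s['width'],yaw())
go(.5901,.325,.14,87.45)"
```

```text
[ 0.53888499 -0.08158813  0.18462805] 0.06619038233958088 87.4166390157332
t 20.68 lin [408.5  32.6  44.3] rot [ 0.006  0.001 -0.001] rows>= 7
```

Request:
apply_moves --rows '[{"linear": [55,4,0],"rot": [0,0,0]},{"linear": [110,8,0],"rot": [0,0,0]},{"linear": [165,12,0],"rot": [0.005,0,0]},{"linear": [220,17,5],"rot": [0.005,0,0]},{"linear": [275,22,10],"rot": [0.005,0,0]},{"linear": [330,27,15],"rot": [0.005,0,0]},{"linear": [380,31,20],"rot": [0.005,0,0]},{"linear": [404,32.6,20],"rot": [0.005,0,0]},{"linear": [408,32.6,20],"rot": [0.005,0,0]},{"linear": [408,32.6,20],"rot": [0.005,0,0]},{"linear": [408,32.6,20],"rot": [0.005,0,0]}]'

```text
clock: 22.05
tcp_pos: [0.5884, 0.3235, 0.1616]
tool_rot: [-0.002, 0.723, 0.69, -0.002]
wrist_force: [-0.2, -0.9, 0.1]
width: 0.0659
finger_force: 0.0
```

```bash
cp pics/w2.png pics/w2_keep.png; python3 jars.py
python3 - <<'E'
from h import *
go(.5901,.325,.041,87.45)
p,d=cams.get_image("top"); C=cloud("top",d)
m=(C[...,1]>.26)&(C[...,1]<.40)&(C[...,0]>.62)&(C[...,0]<.76)&(C[...,2]>.03)
q=C[m]; 
for x in np.arange(.62,.76,.02):
    k=q[(q[:,0]>=x)&(q[:,0]<x+.02)]; print(round(x,2),len(k),k[:,2].max() if len(k) else None)
E
```

```text
22.05 [0.5884 0.3235 0.1616] 87.32788805966788
0.061 2003 [279. 210.] circ [0.5905 0.3254] 0.0243 bbox [0.5907 0.3262] z 0.06110756546404422
t 22.1 lin [  1.6   2.1 120.8] rot [-0.005  0.    -0.002] rows>= 2
0.62 63 0.5483558793192764
0.64 20 0.5220868561253965
0.66 25 0.3015306823748656
0.68 0 None
0.7 0 None
0.72 58 0.1258110970821913
0.74 49 0.12626642610379002
0.76 0 None
```

Run:
```python
from h import *
s=env.observe(); p,d=cams.get_image("wrist"); C=cloud("wrist",d,s)
m=(C[...,1]>.22)&(C[...,1]<.43)&(C[...,0]>.63)&(C[...,0]<.78)&(C[...,2]>.02)&(C[...,2]<.3)&(d>.15)
q=C[m]
for x in np.arange(.62,.78,.02):
    k=q[(q[:,0]>=x)&(q[:,0]<x+.02)]
    if len(k): print(round(x,2),len(k),k[:,2].max().round(3),k[k[:,2]>.06][:,1].min().round(3) if (k[:,2]>.06).any() else None)
```

```text
0.62 127 0.195 0.331
0.66 1848 0.097 0.284
0.68 1121 0.097 0.277
0.7 1366 0.097 0.249
0.72 6764 0.145 0.251
0.74 8100 0.145 0.263
0.76 3708 0.144 0.254
```

Request:
apply_moves --rows '[{"linear": [1.8,2,45],"rot": [-0.005,0,0]},{"linear": [1.8,2,85],"rot": [-0.005,0,0]},{"linear": [1.8,2,112],"rot": [-0.005,0,0]},{"linear": [1.8,2,121],"rot": [-0.005,0,0]},{"linear": [1.8,2,121],"rot": [-0.005,0,0]},{"linear": [1.8,2,121],"rot": [-0.005,0,0]}]'

```text
clock: 22.95
tcp_pos: [0.591, 0.3271, 0.0429]
tool_rot: [0.001, 0.723, 0.691, 0.002]
wrist_force: [-0.7, 0.2, -0.6]
width: 0.0658
finger_force: 0.0
```

Request:
apply_moves --rows '[{"linear": [0,0,0],"rot": [0,0,0]},{"linear": [0,0,0],"rot": [0,0,0]},{"linear": [0,0,0],"rot": [0,0,0]},{"linear": [0,0,0],"rot": [0,0,0]}]' --claw 1 --grip_force 25

```text
clock: 23.45
tcp_pos: [0.5908, 0.3269, 0.0419]
tool_rot: [0.001, 0.723, 0.691, 0.001]
wrist_force: [1.7, 0.2, 4.1]
width: 0.0481
finger_force: 25.0
```

```bash
python3 -c "
from h import *
s=env.observe();print(s['tcp_pos'],s['width'],s['finger_force'],yaw())
go(.5429,.0479,.18,87.45)"
```

```text
[0.59076081 0.32689584 0.04193482] 0.04811917322677282 25.000598430633545 87.41638741742723
t 23.45 lin [-280.7  -34.9 -138.4] rot [ 0.003 -0.001 -0.001] rows>= 6
```

Request:
apply_moves --rows '[{"linear": [0,0,-45],"rot": [0,0,0]},{"linear": [-10,0,-95],"rot": [0,0,0]},{"linear": [-35,-4,-130],"rot": [0,0,0]},{"linear": [-80,-10,-138],"rot": [0,0,0]},{"linear": [-130,-16,-138],"rot": [0,0,0]},{"linear": [-180,-22,-138],"rot": [0,0,0]},{"linear": [-230,-28,-138],"rot": [0,0,0]},{"linear": [-270,-34,-138],"rot": [0,0,0]},{"linear": [-281,-35,-138],"rot": [0,0,0]},{"linear": [-281,-35,-138],"rot": [0,0,0]},{"linear": [-281,-35,-138],"rot": [0,0,0]}]'

```text
clock: 24.82
tcp_pos: [0.5422, 0.0488, 0.1783]
tool_rot: [-0.001, 0.722, 0.692, 0.0]
wrist_force: [-0.4, -0.5, -1.5]
width: 0.0483
finger_force: 25.0
```

```bash
python3 -c "
from h import *
s=env.observe();print(s['tcp_pos'],s['width'],s['finger_force'],yaw())
go(.5429,.0479,.067,87.45)"
```

```text
[0.54217484 0.04881494 0.17831695] 0.04827955919975289 24.99977946281433 87.50281949491989
t 24.82 lin [ -1.    0.9 111.3] rot [-0.001 -0.001  0.001] rows>= 2
```

Request:
apply_moves --rows '[{"linear": [0,0.4,40],"rot": [0,0,0]},{"linear": [0,0.4,70],"rot": [0,0,0]},{"linear": [0,0.4,95],"rot": [0,0,0]},{"linear": [0,0.4,106],"rot": [0,0,0]},{"linear": [0,0.4,111],"rot": [0,0,0]},{"linear": [0,0.4,112],"rot": [0,0,0]},{"linear": [0,0.4,112],"rot": [0,0,0]}]'

```text
clock: 25.7
tcp_pos: [0.5434, 0.0476, 0.0679]
tool_rot: [0.001, 0.723, 0.691, 0.001]
wrist_force: [-0.9, 0.0, -1.4]
width: 0.0482
finger_force: 25.0
```

Request:
apply_moves --rows '[{"linear": [0,0,0],"rot": [0,0,0]},{"linear": [0,0,0],"rot": [0,0,0]},{"linear": [0,0,0],"rot": [0,0,0]},{"linear": [0,0,-40],"rot": [0,0,0]},{"linear": [0,0,-100],"rot": [0,0,0]},{"linear": [0,0,-160],"rot": [0,0,0]},{"linear": [-25,0,-220],"rot": [0,0,0]},{"linear": [-60,0,-240],"rot": [0,0,0]},{"linear": [-60,0,-240],"rot": [0,0,0]},{"linear": [-60,0,-240],"rot": [0,0,0]}]' --claw -0.4

```text
clock: 26.95
tcp_pos: [0.5396, -0.012, 0.3057]
tool_rot: [-0.001, 0.723, 0.691, -0.0]
wrist_force: [0.2, 0.1, -0.2]
width: 0.0657
finger_force: 0.0
```

```bash
cat > chk.py <<'E'
from h import *
np.set_printoptions(precision=4,suppress=True)
s=env.observe(); print(s["clock"],s["tcp_pos"],yaw())
p,d=cams.get_image("wrist"); cv2.imwrite("pics/w4.png",p[:,:,::-1]); C=cloud("wrist",d,s)
hsv=cv2.cvtColor(p,cv2.COLOR_RGB2HSV); c,n=np.cos(np.deg2rad(-2.55)),np.sin(np.deg2rad(-2.55))
for zt in (.110,.086):
    m=((hsv[...,0]>10)&(hsv[...,0]<34)&(hsv[...,1]>90)&(abs(C[...,2]-zt)<.007)).astype(np.uint8)
    k,l,st,ce=cv2.connectedComponentsWithStats(m)
    for i in range(1,k):
        if st[i,4]>150:
            q=C[l==i]; (o,r)=cv2.minEnclosingCircle(q[:,:2].astype(np.float32)); w=np.array(o)-[.584,-.018]
            print(zt,st[i,4],np.round(ce[i]),"maker xy",np.array([c*w[0]+n*w[1],-n*w[0]+c*w[1]]),round(r,4),"z",np.median(q[:,2]))
E
python3 chk.py
```

```text
26.95 [ 0.5396 -0.012   0.3057] 87.41702183907411
0.11 193 [439.  88.] maker xy [0.1536 0.1291] 0.0431 z 0.11430180002759222
0.11 1314 [352. 145.] maker xy [0.0446 0.0615] 0.0241 z 0.10996960795764765
0.11 489 [349. 238.] maker xy [ 0.0444 -0.065 ] 0.0243 z 0.10981542703211422
0.086 1150 [277. 144.] maker xy [-0.0444  0.0617] 0.0241 z 0.08601909043445777
0.086 938 [277. 239.] maker xy [-0.0436 -0.0661] 0.0246 z 0.08605166075504414
```

View pics/w4.png

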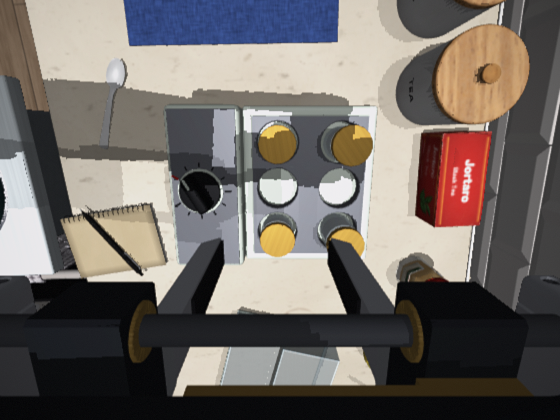

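All four jars stand in their wells: the cap heights are 110 and 86 mm and the feet are within 1–2 mm of the row lines. Next is the cover, with a close look first.

```bash
python3 -c "
from h import *
go(.505,-.42,.28,73.8)"
```

```text
t 27.0 lin [-409.4  -16.2   24.8] rot [-0.003 -0.     0.238] rows>= 7
```

Request:
apply_moves --rows '[{"linear": [-58,-2,0],"rot": [0,0,0.05]},{"linear": [-116,-4,0],"rot": [0,0,0.1]},{"linear": [-174,-6,0],"rot": [0,0,0.15]},{"linear": [-232,-8,5],"rot": [0,0,0.2]},{"linear": [-290,-11,10],"rot": [0,0,0.238]},{"linear": [-348,-14,20],"rot": [0,0,0.238]},{"linear": [-400,-16,25],"rot": [0,0,0.238]},{"linear": [-409,-16,25],"rot": [0,0,0.238]},{"linear": [-409,-16,25],"rot": [0,0,0.238]},{"linear": [-409,-16,25],"rot": [0,0,0.238]}]'

```text
clock: 28.25
tcp_pos: [0.5064, -0.4184, 0.2822]
tool_rot: [0.0, 0.799, 0.601, 0.0]
wrist_force: [0.2, 0.0, 0.3]
width: 0.0657
finger_force: 0.0
```

Run:
```python
from h import *
np.set_printoptions(precision=4,suppress=True)
s=env.observe(); print(s["clock"],s["tcp_pos"],yaw())
p,d=cams.get_image("wrist"); cv2.imwrite("pics/w5.png",p[:,:,::-1]); C=cloud("wrist",d,s)
for t,z in (("cover_handle",.106),("cover_front",.055),("cover",0)):
    for r in cams.pinpoint(t,"wrist")[:1]: print(t,round(r["conf"],2),np.round(r["centre"]),onplane("wrist",r["centre"],z,s))
r=cams.cut_out("cover","wrist")[0]; m=r["mask"]; q=C[m]
print(r["conf"],np.percentile(q[:,2],[2,25,50,75,98]))
rng=lambda a,b:q[(q[:,2]>a)&(q[:,2]<b)]
for a,b in ((.045,.062),(.07,.085),(.106,.118),(.04,.12)):
    k=rng(a,b)
    if len(k)>30: print((a,b),len(k),cv2.minAreaRect(k[:,:2].astype(np.float32)))
P,E=ext("wrist",s)
```

```text
28.25 [ 0.5064 -0.4184  0.2822] 73.92573335116832
cover_handle 0.69 [154. 280.] [ 0.5234 -0.3732  0.106 ]
cover_front 0.65 [148. 203.] [ 0.4303 -0.342   0.055 ]
cover 0.84 [148. 271.] [ 0.5123 -0.3688  0.    ]
0.74 [0.0538 0.0553 0.0782 0.0793 0.1116]
(0.045, 0.062) 10345 ((0.4689360558986664, -0.35301584005355835), (0.21261639893054962, 0.079261414706707), 73.46013641357422)
(0.07, 0.085) 12679 ((0.5526043176651001, -0.3776399493217468), (0.21243146061897278, 0.09138020128011703), 73.51691436767578)
(0.106, 0.118) 773 ((0.5236960053443909, -0.36892229318618774), (0.06788880378007889, 0.013403893448412418), 73.84883880615234)
(0.04, 0.12) 23797 ((0.5137328505516052, -0.36614686250686646), (0.21255972981452942, 0.17238354682922363), 73.61927032470703)
```

View pics/w5.png

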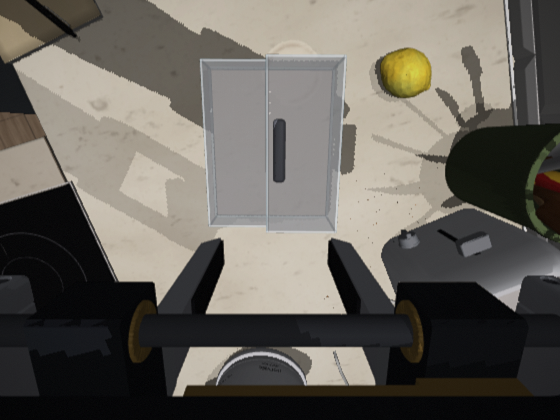

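Run:
```python
from h import *
s=env.observe(); p,d=cams.get_image("wrist"); C=cloud("wrist",d,s); q=C[(d>.12)]
a=np.deg2rad(73.6); X=np.array([np.sin(a),-np.cos(a)]); Y=np.array([np.cos(a),np.sin(a)])
w=q[:,:2]-[.5233,-.369]; u=w@X; v=w@Y
for lo in (.09,.1,.11,.12,.14): 
    k=(u>lo)&(u<lo+.02)&(abs(v)<.08)&(q[:,2]<.3); print(lo,k.sum(),q[k][:,2].max() if k.any() else None)
go(.5233,-.369,.18,73.6);go(.5233,-.369,.097,73.6)
```

```text
0.09 1330 0.002657762511227235
0.1 1523 0.002409261191024248
0.11 1525 0.0026943750632555385
0.12 1528 0.03335429944597429
0.14 1729 0.05401066357488876
t 28.55 lin [ 53.4   2.7 102.3] rot [0.001 0.    0.004] rows>= 2
t 28.55 lin [ 53.4   2.6 185.3] rot [0.001 0.    0.004] rows>= 4
```

Request:
apply_moves --rows '[{"linear": [30,1.5,40],"rot": [0,0,0.004]},{"linear": [53.4,2.6,80],"rot": [0,0,0.004]},{"linear": [53.4,2.6,100],"rot": [0,0,0.004]},{"linear": [53.4,2.6,125],"rot": [0,0,0.004]},{"linear": [53.4,2.6,150],"rot": [0,0,0.004]},{"linear": [53.4,2.6,172],"rot": [0,0,0.004]},{"linear": [53.4,2.6,183],"rot": [0,0,0.004]},{"linear": [53.4,2.6,184.5],"rot": [0,0,0.004]},{"linear": [53.4,2.6,184.5],"rot": [0,0,0.004]}]'

```text
clock: 29.68
tcp_pos: [0.5234, -0.3701, 0.0984]
tool_rot: [0.001, 0.801, 0.599, 0.0]
wrist_force: [0.3, 0.8, 0.3]
width: 0.066
finger_force: 0.0
```

Request:
apply_moves --rows '[{"linear": [0,0,0],"rot": [0,0,0]},{"linear": [0,0,0],"rot": [0,0,0]},{"linear": [0,0,0],"rot": [0,0,0]},{"linear": [0,0,0],"rot": [0,0,0]},{"linear": [0,0,0],"rot": [0,0,0]},{"linear": [0,0,0],"rot": [0,0,0]}]' --claw 1 --grip_force 40

```text
clock: 30.42
tcp_pos: [0.5231, -0.3698, 0.0972]
tool_rot: [0.0, 0.801, 0.599, 0.0]
wrist_force: [1.1, -0.6, -0.4]
width: 0.0133
finger_force: 40.0
```

```bash
python3 -c "
from h import *
s=env.observe();print(s['tcp_pos'],s['width'],s['finger_force'],yaw(),s['wrist_force'])
go(s['tcp_pos'][0],s['tcp_pos'][1],.27,73.6)"
```

```text
[ 0.52312334 -0.36980956  0.09722038] 0.013317326174632072 39.99991536140442 73.55991921421966 [ 1.14946379 -0.64646095 -0.43518708]
t 30.43 lin [-0.000e+00  1.000e-01 -1.728e+02] rot [ 0.001  0.    -0.001] rows>= 3
```

Run:
```python
from h import *
s={"tcp_pos":np.array([.4995,.0185,.2994]),"tool_rot":[0,.723,.69,0]}
p=np.deg2rad(87.316); s["tool_rot"]=[0,np.cos(p/2),np.sin(p/2),0]
def ana(C,nm):
    c,n=np.cos(np.deg2rad(-2.55)),np.sin(np.deg2rad(-2.55)); w=C[...,:2]-[.584,-.018]
    u=c*w[...,0]+n*w[...,1]; v=-n*w[...,0]+c*w[...,1]; z=C[...,2]
    k=(z>.0465)&(z<.0535)&(abs(u)<.09)&(abs(v)<.11)
    rect=cv2.minAreaRect(np.stack([u[k],v[k]],-1).astype(np.float32)); print(nm,"block",k.sum(),rect,np.percentile(u[k],[.3,99.7]),np.percentile(v[k],[.3,99.7]))
    k=(z>.035)&(z<.12)&(u>-.23)&(u<.12)&(abs(v)<.15)
    print(nm,"all u",np.percentile(u[k],[.2,99.8]),"v",np.percentile(v[k],[.2,99.8]))
    k=(z>.066)&(z<.074)&(u>-.23)&(u<-.06)&(abs(v)<.15); print("console",cv2.minAreaRect(np.stack([u[k],v[k]],-1).astype(np.float32)))
ana(cloud("wrist",np.load("w1.npy"),s),"wrist")
_,d=cams.get_image("top"); ana(cloud("top",d),"top")
```

```text
wrist block 7037 ((0.0010568872094154358, -0.0006239861249923706), (0.15800751745700836, 0.1985330432653427), 0.16596989333629608) [-0.07808915  0.07935217] [-0.09891117  0.09836757]
wrist all u [-0.19097828  0.09182945] v [-0.11142168  0.11144574]
console ((-0.14229413866996765, -5.0067901611328125e-06), (0.09740418195724487, 0.22288668155670166), 0.09276948869228363)
top block 1086 ((0.0016497522592544556, -2.4490058422088623e-05), (0.1734844148159027, 0.21943612396717072), 0.027517197653651237) [-0.08389287  0.08425441] [-0.10804369  0.10898684]
top all u [-0.1934887   0.09191219] v [-0.11281234  0.11234389]
console ((-0.12785016000270844, 0.026474863290786743), (0.13122987747192383, 0.1722695380449295), 0.06490426510572433)
```

Request:
apply_moves --rows '[{"linear": [0,0,-5],"rot": [0,0,0]},{"linear": [0,0,-20],"rot": [0,0,0]},{"linear": [0,0,-45],"rot": [0,0,0]},{"linear": [0,0,-80],"rot": [0,0,0]},{"linear": [0,0,-115],"rot": [0,0,0]},{"linear": [0,0,-145],"rot": [0,0,0]},{"linear": [0,0,-165],"rot": [0,0,0]},{"linear": [0,0,-170],"rot": [0,0,0]},{"linear": [0,0,-170],"rot": [0,0,0]}]'

```text
clock: 31.6
tcp_pos: [0.5229, -0.3697, 0.2673]
tool_rot: [0.0, 0.801, 0.599, -0.0]
wrist_force: [-0.9, -0.0, -2.8]
width: 0.0136
finger_force: 40.0
```

```bash
python3 -c "
from h import *
s=env.observe();print(s['tcp_pos'],s['width'],s['finger_force'],yaw(),s['wrist_force'],s['moment'])
go(.5947,-.0198,.27,87.45)"
```

```text
[ 0.52285242 -0.36968992  0.26733075] 0.013550913442905823 39.99916434288025 73.55678866840867 [-0.93367433 -0.0166052  -2.80524821] [ 0.01156146 -0.07430076  0.00182446]
t 31.6 lin [355.9 -30.1  -2.7] rot [ 0.     0.    -0.242] rows>= 6
```

Request:
apply_moves --rows '[{"linear": [15,-1,0],"rot": [0,0,-0.01]},{"linear": [50,-4,0],"rot": [0,0,-0.04]},{"linear": [90,-7,0],"rot": [0,0,-0.07]},{"linear": [130,-11,0],"rot": [0,0,-0.1]},{"linear": [170,-14,0],"rot": [0,0,-0.13]},{"linear": [210,-18,0],"rot": [0,0,-0.16]},{"linear": [250,-21,0],"rot": [0,0,-0.19]},{"linear": [290,-24,0],"rot": [0,0,-0.22]},{"linear": [325,-27,0],"rot": [0,0,-0.242]},{"linear": [345,-29,0],"rot": [0,0,-0.242]},{"linear": [354,-30,0],"rot": [0,0,-0.242]},{"linear": [356,-30,0],"rot": [0,0,-0.242]},{"linear": [356,-30,0],"rot": [0,0,-0.242]},{"linear": [356,-30,0],"rot": [0,0,-0.242]}]'

```text
clock: 33.35
tcp_pos: [0.5948, -0.0208, 0.2672]
tool_rot: [0.0, 0.723, 0.69, -0.0]
wrist_force: [0.2, -0.1, -2.9]
width: 0.0138
finger_force: 40.0
```

Run:
```python
from h import *
s=env.observe();print(s['tcp_pos'],s['width'],s['finger_force'],yaw(),s['wrist_force'],s['moment'])
go(.5947,-.0198,.1392,87.45)
p,d=cams.get_image("wrist"); C=cloud("wrist",d,s)
m=(d>.05)&(C[...,2]>.20)&(C[...,2]<.30)
for r in cams.cut_out("cover","wrist")[:1]:
    q=C[r["mask"]]; print(r["conf"],np.percentile(q[:,2],[2,25,50,75,98])); 
    z0=s['tcp_pos'][2]-.0972
    k=q[(q[:,2]>z0+.04)&(q[:,2]<z0+.12)]; print(len(k),cv2.minAreaRect(k[:,:2].astype(np.float32)))
    for a,b in ((.045,.062),(.07,.085)):
        k=q[(q[:,2]>z0+a)&(q[:,2]<z0+b)]; print(np.linalg.lstsq(np.c_[k[:,:2]-[.5947,-.0198],np.ones(len(k))],k[:,2]-z0,rcond=None)[0])
cv2.imwrite("pics/w6.png",p[:,:,::-1])
```

```text
[ 0.59484345 -0.02082101  0.26724617] 0.013788665273025892 39.99919295310974 87.3326834397898 [ 0.22382316 -0.07856901 -2.86290834] [-0.05774807 -0.04222808 -0.00638153]
t 33.35 lin [  1.1  -0.2 128. ] rot [ 0.     0.    -0.002] rows>= 3
0.87 [0.22407901 0.22534541 0.24848345 0.24933661 0.28209795]
52183 ((0.5838296413421631, -0.01929028332233429), (0.21212278306484222, 0.17215026915073395), 87.2206039428711)
[-0.00032067 -0.00035807  0.05512381]
[-0.00093894 -0.00020568  0.07910676]
```

View pics/w6.png

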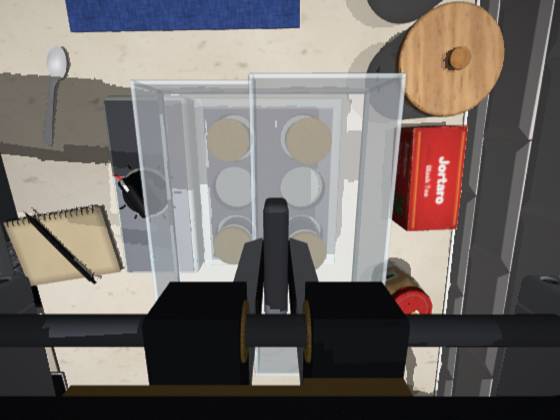

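The held cover is level, with its low half towards the timer, and centred within about 1 mm of the block. Lowering.

Request:
apply_moves --rows '[{"linear": [1,1,10],"rot": [0,0,-0.004]},{"linear": [1,1,30],"rot": [0,0,-0.004]},{"linear": [1,1,50],"rot": [0,0,-0.004]},{"linear": [1,1,70],"rot": [0,0,-0.004]},{"linear": [1,1,90],"rot": [0,0,-0.004]},{"linear": [1,1,102],"rot": [0,0,-0.004]},{"linear": [1,1,110],"rot": [0,0,-0.004]},{"linear": [1,1,115],"rot": [0,0,-0.004]},{"linear": [1,1,117],"rot": [0,0,-0.004]},{"linear": [1,1,117],"rot": [0,0,-0.004]},{"linear": [1,1,117],"rot": [0,0,-0.004]}]'

```text
clock: 34.83
tcp_pos: [0.5963, -0.0189, 0.1508]
tool_rot: [0.0, 0.721, 0.692, 0.0]
wrist_force: [0.9, -0.5, -2.1]
width: 0.0136
finger_force: 40.0
```

Run:
```python
from h import *
s=env.observe();print(s['tcp_pos'],s['width'],yaw(),s['wrist_force'],s['moment'])
go(.5958,-.0199,.1392,87.5)
```

```text
[ 0.59625814 -0.01890628  0.15083101] 0.013644320347681448 87.65038584987661 [ 0.88056285 -0.49703922 -2.06283426] [-0.04160877 -0.08814688  0.01170176]
t 34.83 lin [-1.  -0.4 11.6] rot [0.001 0.    0.003] rows>= 1
```

Request:
apply_moves --rows '[{"linear": [-0.7,-0.3,2],"rot": [0,0,0.003]},{"linear": [-0.7,-0.3,4],"rot": [0,0,0.003]},{"linear": [-0.7,-0.3,6],"rot": [0,0,0.003]},{"linear": [-0.7,-0.3,8],"rot": [0,0,0.003]},{"linear": [-0.7,-0.3,10],"rot": [0,0,0.003]},{"linear": [-0.7,-0.3,11],"rot": [0,0,0.003]},{"linear": [-0.7,-0.3,11.5],"rot": [0,0,0.003]},{"linear": [-0.7,-0.3,11.5],"rot": [0,0,0.003]}]'

```text
clock: 35.83
tcp_pos: [0.5955, -0.0196, 0.1393]
tool_rot: [0.0, 0.723, 0.691, 0.0]
wrist_force: [-1.9, 0.3, 0.8]
width: 0.0135
finger_force: 40.0
```

Run:
```python
from h import *
s=env.observe();print(s['tcp_pos'],s['width'],yaw(),s['wrist_force'],s['moment'])
p,d=cams.get_image("wrist"); C=cloud("wrist",d,s)
r=cams.cut_out("cover","wrist")[0]; q=C[r["mask"]]
k=q[(q[:,2]>.08)&(q[:,2]<.17)]; print(cv2.minAreaRect(k[:,:2].astype(np.float32)))
for a,b in ((.087,.107),(.112,.13)):
    k=q[(q[:,2]>a)&(q[:,2]<b)]; print(np.linalg.lstsq(np.c_[k[:,:2]-[.5947,-.0198],np.ones(len(k))],k[:,2],rcond=None)[0])
```

```text
[ 0.59553447 -0.019564    0.13926485] 0.013544567904989794 87.47630244657091 [-1.87078635  0.27362953  0.7580319 ] [-0.00799374  0.23916765 -0.03478343]
((0.5845987200737, -0.018091417849063873), (0.21206773817539215, 0.17176617681980133), 87.48208618164062)
[-0.00083444  0.00023609  0.0971648 ]
[-0.00106184  0.00040664  0.12119038]
```

Request:
apply_moves --rows '[{"linear": [0,0,0],"rot": [0,0,0]},{"linear": [0,0,0],"rot": [0,0,0]},{"linear": [0,0,0],"rot": [0,0,0]},{"linear": [0,0,0],"rot": [0,0,0]},{"linear": [0,0,-15],"rot": [0,0,0]},{"linear": [0,0,-40],"rot": [0,0,0]},{"linear": [0,0,-85],"rot": [0,0,0]},{"linear": [0,-45,-100],"rot": [0,0,0]},{"linear": [3,-105,-100],"rot": [0,0,0]},{"linear": [7,-155,-100],"rot": [0,0,0]},{"linear": [0,-160,-95],"rot": [0,0,0]},{"linear": [0,-160,-95],"rot": [0,0,0]},{"linear": [0,-160,-95],"rot": [0,0,0]}]' --claw -0.3

```text
clock: 37.55
tcp_pos: [0.4368, -0.0128, 0.2338]
tool_rot: [0.0, 0.723, 0.691, 0.0]
wrist_force: [0.0, -0.1, 0.2]
width: 0.061
finger_force: 0.0
```

Run:
```python
from h import *
s=env.observe();print(s['clock'],s['tcp_pos'],s['width'],yaw())
p,d=cams.get_image("wrist"); C=cloud("wrist",d,s)
rc=proj("wrist",[.4359,-.0119,.108],s); print(rc)
r,c=map(int,rc); cr=p[max(0,r-90):r+90,max(0,c-120):c+120]; cv2.imwrite("pics/dial.png",cv2.resize(cr,None,fx=3,fy=3,interpolation=cv2.INTER_CUBIC)[:,:,::-1])
k=C[(abs(C[...,2]-.106)<.006)&(np.hypot(C[...,0]-.436,C[...,1]+.012)<.04)]
print(len(k),cv2.minAreaRect(k[:,:2].astype(np.float32)) if len(k)>20 else '')
for t in cams.pinpoint("timer_grip","wrist")[:1]: print(t["conf"],t["centre"],onplane("wrist",t["centre"],.094,s))
```

```text
37.55 [ 0.43684718 -0.01276823  0.23384215] 0.06100092204180797 87.45751290053624
(np.float64(205.83852951426425), np.float64(275.44822034413954))
695 ((0.4355546534061432, -0.01176440715789795), (0.01515043992549181, 0.04971770569682121), 27.66551971435547)
0.95 [202.2, 277.2] [ 0.43775551 -0.01147453  0.094     ]
```

View pics/dial.png

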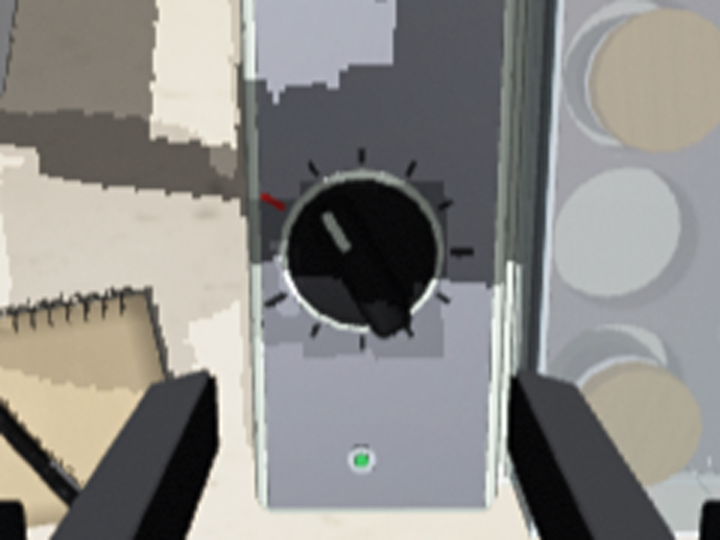

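The crop shows the red tick (0) at (273,202) and long ticks at (462,250) for 5 and (277,300) for 10. The white line on the bar, at (336,230), points at the 1-hour tick. The bar's axis is at 117.7° in world, which is 120° in the maker frame, so the timer reads 1 h and needs 6 clicks clockwise. I'll do 3 + 3 with a regrasp because of the last joint's range.

Run:
```python
from h import *
s=env.observe(); print(s['q'])
go(.4357,-.0118,.15,117.6);go(.4357,-.0118,.091,117.6)
```

```text
[-1.58882763e-01 -1.70248386e-01  1.57935567e+00  2.19708188e-05
  1.73303504e+00 -1.14769415e-01]
t 37.65 lin [ 0.8 -1.  83.5] rot [-0.001 -0.    -0.526] rows>= 3
t 37.65 lin [  0.8  -1.  142.5] rot [-0.001 -0.    -0.526] rows>= 3
```

Request:
apply_moves --rows '[{"linear": [1,-1,25],"rot": [0,0,-0.17]},{"linear": [1,-1,55],"rot": [0,0,-0.35]},{"linear": [1,-1,83],"rot": [0,0,-0.526]},{"linear": [1,-1,95],"rot": [0,0,-0.526]},{"linear": [1,-1,120],"rot": [0,0,-0.526]},{"linear": [1,-1,138],"rot": [0,0,-0.526]},{"linear": [1,-1,142],"rot": [0,0,-0.526]},{"linear": [1,-1,142],"rot": [0,0,-0.526]},{"linear": [1,-1,142],"rot": [0,0,-0.526]}]'

```text
clock: 38.78
tcp_pos: [0.4357, -0.0116, 0.0929]
tool_rot: [0.001, 0.518, 0.855, 0.0]
wrist_force: [0.5, 0.1, -0.1]
width: 0.061
finger_force: 0.0
```

Run:
```python
from h import *
s=env.observe(); print(s['q'])
go(.4357,-.0118,.091,117.6)
```

```text
[-1.56772349e-01 -1.15139917e-01  1.81277638e+00 -5.02541939e-05
  1.44183080e+00 -6.38133499e-01]
t 38.77 lin [-0.2 -0.1  1.9] rot [ 0.002  0.001 -0.   ] rows>= 1
```

Request:
apply_moves --rows '[{"linear": [0,0,0],"rot": [0,0,0]},{"linear": [0,0,0],"rot": [0,0,0]},{"linear": [0,0,0],"rot": [0,0,0]},{"linear": [0,0,0],"rot": [0,0,0]},{"linear": [0,0,0],"rot": [0,0,0]},{"linear": [0,0,0],"rot": [0,0,0]}]' --claw 1 --grip_force 35

```text
clock: 39.52
tcp_pos: [0.4358, -0.011, 0.0918]
tool_rot: [0.001, 0.518, 0.855, 0.001]
wrist_force: [4.5, 2.4, -2.1]
width: 0.0148
finger_force: 35.0
```

Request:
apply_moves --rows '[{"linear": [0,0,0],"rot": [0,0,0.13]},{"linear": [0,0,0],"rot": [0,0,0.26]},{"linear": [0,0,0],"rot": [0,0,0.39]},{"linear": [0,0,0],"rot": [0,0,0.524]},{"linear": [0,0,0],"rot": [0,0,0.524]},{"linear": [0,0,0],"rot": [0,0,0.524]}]'

```text
clock: 40.28
tcp_pos: [0.4365, -0.0108, 0.0917]
tool_rot: [0.001, 0.722, 0.692, 0.002]
wrist_force: [6.7, 2.2, -3.6]
width: 0.0145
finger_force: 35.0
```

Run:
```python
from h import *
s=env.observe(); print(s['clock'],s['q'][5],s['tcp_pos'],yaw(),s['width'],s['wrist_force'],s['moment'])
```

```text
40.275 -0.1146920110170467 [ 0.43651467 -0.01082818  0.09174048] 87.5978405959406 0.014543944055455827 [ 6.74791944  2.24641107 -3.58777675] [ 0.38772323 -1.15232616 -0.02163671]
```

Request:
apply_moves --rows '[{"linear": [0,0,0],"rot": [0,0,0.13]},{"linear": [0,0,0],"rot": [0,0,0.26]},{"linear": [0,0,0],"rot": [0,0,0.39]},{"linear": [0,0,0],"rot": [0,0,0.524]},{"linear": [0,0,0],"rot": [0,0,0.524]},{"linear": [0,0,0],"rot": [0,0,0.66]},{"linear": [0,0,0],"rot": [0,0,0.79]},{"linear": [0,0,0],"rot": [0,0,0.92]},{"linear": [0,0,0],"rot": [0,0,1.047]},{"linear": [0,0,0],"rot": [0,0,1.047]},{"linear": [0,0,0],"rot": [0,0,1.047]}]'

```text
clock: 41.65
tcp_pos: [0.4378, -0.0117, 0.0918]
tool_rot: [0.001, 0.971, 0.238, 0.003]
wrist_force: [9.7, 0.3, -7.0]
width: 0.0152
finger_force: 35.0
```

Run:
```python
from h import *
s=env.observe(); print(s['clock'],s['q'][5],s['tcp_pos'],yaw(),s['width'],s['wrist_force'],s['moment'])
```

```text
41.65 0.9323191247298748 [ 0.43778701 -0.01166109  0.09178765] 27.593854364209147 0.015167649976932185 [ 9.6526714   0.27430492 -6.97694549] [ 0.05051029 -1.68847709  0.01823287]
```

Request:
apply_moves --rows '[{"linear": [1.8,0.9,0],"rot": [0,0,0.13]},{"linear": [1.8,0.9,0],"rot": [0,0,0.26]},{"linear": [1.8,0.9,0],"rot": [0,0,0.39]},{"linear": [1.8,0.9,0],"rot": [0,0,0.524]},{"linear": [1.8,0.9,0],"rot": [0,0,0.524]},{"linear": [1.8,0.9,0],"rot": [0,0,0.66]},{"linear": [1.8,0.9,0],"rot": [0,0,0.79]},{"linear": [1.8,0.9,0],"rot": [0,0,0.92]},{"linear": [1.8,0.9,0],"rot": [0,0,1.047]},{"linear": [1.8,0.9,0],"rot": [0,0,1.047]},{"linear": [1.8,0.9,0],"rot": [0,0,1.047]}]'

```text
clock: 43.02
tcp_pos: [0.4378, -0.0131, 0.0917]
tool_rot: [0.001, 0.96, -0.279, 0.002]
wrist_force: [4.4, -3.8, -3.5]
width: 0.0148
finger_force: 35.0
```

Run:
```python
from h import *
s=env.observe(); print(s['clock'],s['q'][5],s['tcp_pos'],yaw(),s['width'],s['wrist_force'],s['moment'])
```

```text
43.025 1.98002628916775 [ 0.43781884 -0.01314101  0.09174767] -32.41364119618666 0.014770986577492413 [ 4.37221927 -3.82717555 -3.52465198] [-0.48954839 -0.65999087 -0.01574093]
```

Now at 6 h; the last click takes the last joint to about 2.5 (limit 2.57).

Request:
apply_moves --rows '[{"linear": [0,0,0],"rot": [0,0,0.13]},{"linear": [0,0,0],"rot": [0,0,0.26]},{"linear": [0,0,0],"rot": [0,0,0.39]},{"linear": [0,0,0],"rot": [0,0,0.48]},{"linear": [0,0,0],"rot": [0,0,0.51]},{"linear": [0,0,0],"rot": [0,0,0.51]},{"linear": [0,0,0],"rot": [0,0,0.51]}]'

```text
clock: 43.9
tcp_pos: [0.4373, -0.0136, 0.0917]
tool_rot: [0.002, 0.859, -0.512, 0.002]
wrist_force: [2.8, -4.3, -1.6]
width: 0.0148
finger_force: 35.0
```

Request:
apply_moves --rows '[{"linear": [0,0,0],"rot": [0,0,0]},{"linear": [0,0,0],"rot": [0,0,0]},{"linear": [0,0,0],"rot": [0,0,0]},{"linear": [0,0,0],"rot": [0,0,0]},{"linear": [0,0,-10],"rot": [0,0,0]},{"linear": [0,0,-30],"rot": [0,0,0]},{"linear": [0,0,-80],"rot": [0,0,0]},{"linear": [0,0,-140],"rot": [0,0,-0.18]},{"linear": [0,0,-150],"rot": [0,0,-0.36]},{"linear": [0,0,-150],"rot": [0,0,-0.54]},{"linear": [0,0,-150],"rot": [0,0,-0.72]},{"linear": [0,0,-150],"rot": [0,0,-0.9]},{"linear": [0,0,-150],"rot": [0,0,-1.08]},{"linear": [0,0,-150],"rot": [0,0,-1.26]},{"linear": [0,0,-150],"rot": [0,0,-1.44]},{"linear": [0,0,-150],"rot": [0,0,-1.57]},{"linear": [0,0,-150],"rot": [0,0,-1.57]}]' --claw -0.3

```text
clock: 46.02
tcp_pos: [0.4369, -0.0114, 0.2425]
tool_rot: [0.0, 0.97, 0.244, 0.0]
wrist_force: [0.2, 0.5, -0.0]
width: 0.061
finger_force: 0.0
```

Request:
apply_moves --rows '[{"linear": [0,0,0],"rot": [0,0,-0.18]},{"linear": [0,0,0],"rot": [0,0,-0.36]},{"linear": [0,0,0],"rot": [0,0,-0.54]},{"linear": [0,0,0],"rot": [0,0,-0.72]},{"linear": [0,0,0],"rot": [0,0,-0.9]},{"linear": [0,0,0],"rot": [0,0,-1.04]},{"linear": [0,0,0],"rot": [0,0,-1.04]},{"linear": [0,0,0],"rot": [0,0,-1.04]}]'

```text
clock: 47.02
tcp_pos: [0.4369, -0.0114, 0.2419]
tool_rot: [0.0, 0.721, 0.693, 0.0]
wrist_force: [-0.6, 0.7, -0.7]
width: 0.0616
finger_force: 0.0
```

Run:
```python
from h import *
s=env.observe();print(s['clock'],s['tcp_pos'],s['width'],yaw(),s['wrist_force'],s['finger_force'])
p,d=cams.get_image("wrist"); C=cloud("wrist",d,s); cv2.imwrite("pics/fin.png",p[:,:,::-1])
k=C[(abs(C[...,2]-.106)<.006)&(np.hypot(C[...,0]-.436,C[...,1]+.012)<.04)]
print(len(k),cv2.minAreaRect(k[:,:2].astype(np.float32)))
rc=cams.cut_out("cover","wrist")
if rc:
    q=C[rc[0]["mask"]]
    print(cv2.minAreaRect(q[(q[:,2]>.08)&(q[:,2]<.17)][:,:2].astype(np.float32)),np.percentile(q[:,2],[5,25,50,75,95]))
```

```text
47.025 [ 0.43685252 -0.01144394  0.24192529] 0.06156836131391611 87.76967024564424 [-0.61444716  0.67150761 -0.6918941 ] 0.0
664 ((0.43548861145973206, -0.01168721355497837), (0.015169726684689522, 0.049982454627752304), 27.490562438964844)
((0.5846570134162903, -0.017482280731201172), (0.21145839989185333, 0.17306466400623322), 87.5109634399414) [0.09527005 0.09706413 0.11977521 0.12109301 0.13779016]
```

View pics/fin.png

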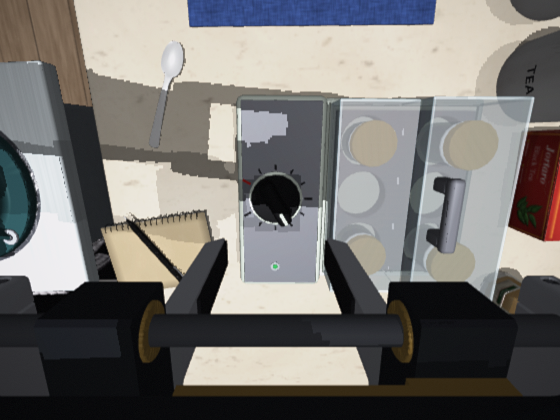

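The white mark at (283,217) now points to −60° in the maker frame, which is the 7-hour click. The cover is flat and centred, all four jars stand beneath it and the gripper is clear.

```bash
python3 -c "
from station import env
print(env.job_done())"
```

```text
the job is handed in; nothing more can be done
None
```

I handed the job in after about 47 s: all four jars are in their wells (tall in back, short in front), the cover sits flat and centred with its low half to the front, and the timer rests at 7 hours; no verdict came back.

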